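# Walk the die block round to the fence

## Task

The heavy die block stands askew in front of the steel fence. Without gripping or lifting it, walk it round by pushing its two round rear corner bosses in turn - first the boss that lags farther from the fence, then the other, then the first again, and so on as needed - until its slotted front face lies flush against the fence, with no part of that face past the fence's ends. Leave the weight, the loupe and the vial where they stand.

Things in the scene. Friction and masses are not known exactly. Their poses are not given: they have to be found in the camera images.
- fence: straight steel fence fixed to the bench: bar 210 mm long (along y), 16 mm thick, 34 mm high, with a 10 mm high screwed foot behind it, 41 mm deep in all. Origin on the bench under the middle of its working face, which is the plane x = 0 of this frame and looks to -x (towards the robot)
- die_block: heavy cast aluminium block, 120 (y) x 94 (x) x 36 mm, about 0.75 kg, loose on the bench. Origin: centre of the underside. +x points out of the slotted front face (at x = +47 mm, level slot right across it), +y is its left. Round bosses at both rear corners. Starts 0.6 to 1.05 rad anticlockwise (from above) of square; when square its axes are parallel to the fence's
- boss_left: upright round boss at the block's left rear corner, 36 mm in diameter, 36 mm high (level with the block's top), part of the block. Origin at the centre of its foot, at x = -47, y = +46 mm of the block, so it stands out 18 mm behind the rear face. At the start this is the boss farther from the fence
- boss_right: the same boss at the right rear corner, at x = -47, y = -46 mm of the block. Pushed forward at one boss, the free block turns about a point some 40 mm from its centre on the other boss's side; with a front corner against the fence it pivots on that corner, so the pushed boss swings outward (away from the other boss) as well as forward
- front_left (a point): left end of the block's slotted front face, 18 mm above the bench (x = 47, y = +60 mm of the block)
- front_right (a point): right end of the block's slotted front face, 18 mm above the bench (x = 47, y = -60 mm of the block)
- weight: small metal calibration weight with a knob, 25 mm across, 30 mm high, standing behind the fence; origin at the centre of its foot; leave alone
- loupe: black round loupe, 39 mm across, 40 mm high, standing behind the fence; origin at the centre of its foot; leave alone
- vial: white vial with a black cap, 31 mm across, 62 mm high, standing at the near left of the work; origin at the centre of its foot; leave alone

How it is judged:
On the way, in this order (a step that is already met when the one before it is completed fails the run):
1. the lagging (left) boss is pushed (contact force between the fingers and boss_left above 1 N), for 0.1 s.
2. then the other (right) boss is pushed (contact force between the fingers and boss_right above 1 N), for 0.1 s.
3. then the left boss is pushed again (contact force between the fingers and boss_left above 1 N), for 0.1 s.
At the end, for the whole second after the job is handed in: Both ends of the block's slotted front face are within 4 mm of the fence's working face and not past the fence's ends (2 mm allowed), the block flat on the bench and at rest (x of front_left in the frame of fence between -0.004 and 0.004 m and x of front_right in the frame of fence between -0.004 and 0.004 m and y of front_left in the frame of fence below 0.107 m and y of front_right in the frame of fence above -0.107 m and height (world z) of die_block below 0.004 m and angle between die_block's own z axis and vertical below 0.04 rad and linear speed of die_block below 0.01 m/s); the robot touches nothing.
It fails at once if the block is lifted or tipped (height (world z) of die_block above 0.01 m or angle between die_block's own z axis and vertical above 0.15 rad).
It fails at once if the weight, the loupe or the vial is moved more than 15 mm or tipped (distance of any of weight, loupe, vial from where it was at the start of the episode above 0.015 m or angle between any of weight, loupe, vial's own z axis and vertical above 0.3 rad).
It also fails if it takes over 64 s, if anything falls off the work surface, if the arm or the gripper's body presses on something with over 40 N, if the wrist force passes 120 N, or if a joint passes its speed limit or range.

## Robot

A 7-joint arm with a two-finger parallel gripper is mounted at the origin on a cart in front of the work surface, level with it; the furniture and walls round the work are solid. World frame = base frame: x ahead of the robot, y to its left, z up, the work surface at z = 0. Lengths are in m, angles in rad, forces in N, time in s.
With the tool pointing down it reaches from about 0.4 to 0.85 m from the base axis. Payload 4.5 kg.
Tool frame: the origin (TCP) lies midway between the tips of the shut fingers; the grasp point (between the pads) lies 19 mm behind it; z points along the fingers, y is the line along which they close (so a half turn about z gives the same grasp; the last joint's range is limited). The gripper opens to 88 mm and grips with 3 to 60 N. Pads are 18 mm wide; open, the fingers measure 123 mm over their backs; the gripper's body (75 mm by 187 mm) begins 45 mm behind the grasp point.
Start: joints at [1.215, 0.689, -0.195, 1.565, 0.157, 0.902, -0.215], TCP at [0.238, -0.578, 0.239] pointing down, gripper open.
Joint ranges: [-3.01, 3.01], [-0.46, 2.08], [-1.47, 1.51], [0.13, 2.56], [-1, 4.14], [0.04, 2.09], [-2.66, 2.66]. Speed limits (rad/s): [2.57, 2.57, 3.14, 3.14, 3.14, 3.14, 3.14].

## Interface

Orientations are given as a unit quaternion [x, y, z, w].
In Python, from plant import r, eyes, finish_job gives the robot as it stands. The module is installed in compiled form; this text tells all that it offers.
- The arm moves only by the tool move_arm, never from a script. Its argument "motion" is a list of rows, each a list of 7 numbers: the shift along the tool's x, y, z in mm, then the turn, a rotation vector about the tool's x, y, z in degrees, then the closure, from 0 (fully open) to 1 (shut). A call has 1 to 5 rows; each row is the pose to reach, as a shift and turn from the pose commanded when the call began, along the tool's axes at that moment; what a row does not reach only later rows make up. A row lasts 1/8 s, in which the tool goes at most 62.5 mm and 10.7 degrees, less where a joint would pass 70% of its speed; a pose out of reach is approached as far as the arm can. A call with a gripper value outside its range is refused whole. The fingers move at their own pace and stop on an object; "newtons" is the grip in N (left out, the last holds). Time passes only in rows, so rows that repeat a pose let the fingers close. It gives the time, the measured TCP pose, the force, the opening and the grip force at its end, in the units of the state.
- r.get_state(): the state, without advancing time (a new reading comes with each control period).
- eyes.snapshot(name): name is "scene" or "top" or "wrist"; returns a dict with "frame" (480x640x3 uint8, red, green, blue), "z_map" (480x640 float32, m along the optical axis (not along the pixel's ray), 0 where there is no reading), "intrinsics" (3x3 intrinsics, pixels), "world_to_cam" (4x4, takes a point from world to camera coordinates). Camera axes: x right, y down, z forward; pixel columns grow to the right and rows downward; lengths in m; the calibration is good to about 2 mm. The wrist camera is an equidistant fisheye: a pixel r from the principal point sees the ray r / f radians off the axis. A picture is of the moment at which its call begins.
- finish_job(): hands the job in; it is judged then, once.
The state is a dict: "clock": time; "q": joint angles; "qd": joint speeds; "joint_torque": joint torques, N m; "tool_pos": TCP position; "eef_rot": TCP orientation; "contact_force": force on the tool from outside, world axes, zero at the start; "moment": the same for the moment, N m; "opening": opening from 0.0 (shut) to 1.0 (fully open); "finger_force": force on a finger pad.
Only numpy, scipy, OpenCV 4.12 (cv2) and the standard library are available. Lean on these libraries where they do the work, as an engineer would, in place of code of your own. Each camera call takes 0.05 s, during which the arm holds its last target. There are 200 camera calls.

## Working session

There is one attempt and no reset: what is moved stays moved. The work goes in short steps, Python scripts to look and compute and a tool call to move; the robot and the scene stay as the last step left them, time stands still between calls to the robot, and variables do not carry over. Pictures are saved under pics/ and viewed, at most 10 in all, crops included, and the job is handed in when it is done.

Besides the shell and the picture viewer there is one more tool, called after "Request:" as name([rows], argument=value, ...), one row to a line, values as JSON. move_arm: Moves the arm, as the interface text tells. Its arguments: {"type":"object","properties":{"motion":{"type":"array","items":{"type":"array","items":{"type":"number"}}},"newtons":{"type":"number"}},"required":["motion"]}

```bash
mkdir -p pics; python3 - <<'E'
from plant import r,eyes
import cv2,numpy as np
for n in("top","scene"):
    s=eyes.snapshot(n); cv2.imwrite(f"pics/{n}0.png",s["frame"][:,:,::-1]); np.savez(f"{n}0.npz",**s)
    print(n,s["intrinsics"].tolist(),np.round(s["world_to_cam"],4).tolist())
st=r.get_state();print(st["clock"],st["tool_pos"],st["eef_rot"],st["contact_force"],st["opening"])
E
```

```text
top [[610.7902674687352, 0.0, 319.19877843075096], [0.0, 610.7902674687352, 239.68075905204648], [0.0, 0.0, 1.0]] [[0.0163, -0.9999, -0.0032, -0.051], [-0.9938, -0.0159, -0.1102, 0.5684], [0.1101, 0.005, -0.9939, 1.3468], [0.0, 0.0, 0.0, 1.0]]
scene [[509.06389729789055, 0.0, 318.9391396717753], [0.0, 509.06389729789055, 243.51352228656802], [0.0, 0.0, 1.0]] [[0.7489, -0.6627, -0.0003, -0.4655], [-0.441, -0.498, -0.7467, 0.2897], [0.4947, 0.5593, -0.6652, 0.6192], [0.0, 0.0, 0.0, 1.0]]
0.1 [ 0.23725054 -0.57762603  0.23800621] [ 9.81057944e-01  1.93712846e-01 -2.17000634e-04 -7.72757601e-04] [ 0.55359805  0.69990397 -1.21519602] 0.9999018880650857
```

View pics/top0.png

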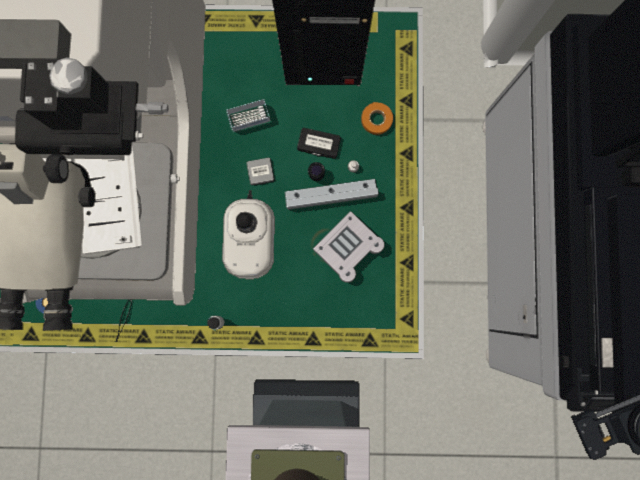

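View pics/scene0.png

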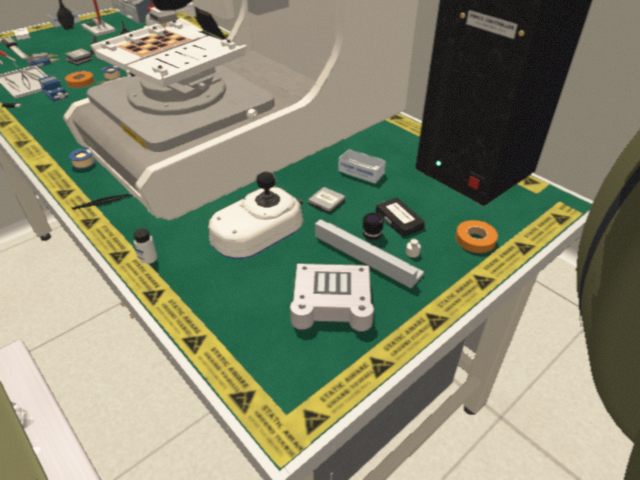

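The top view shows the fence bar from (287,197) to (377,185), with the block's bosses at about (347,275) and (377,245). The weight is at (354,167), the loupe at (316,172) and the vial at (215,322). I'll enlarge the work area.

```bash
python3 - <<'E'
import cv2,numpy as np
s=np.load("top0.npz");c=s["frame"][170:290,275:395,::-1]
cv2.imwrite("pics/crop0.png",cv2.resize(c,None,fx=5,fy=5,interpolation=cv2.INTER_CUBIC))
s=np.load("scene0.npz");c=s["frame"][210:340,270:430,::-1]
cv2.imwrite("pics/crop1.png",cv2.resize(c,None,fx=4.5,fy=4.5,interpolation=cv2.INTER_CUBIC))
E
```

```text
(no output)
```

View pics/crop0.png

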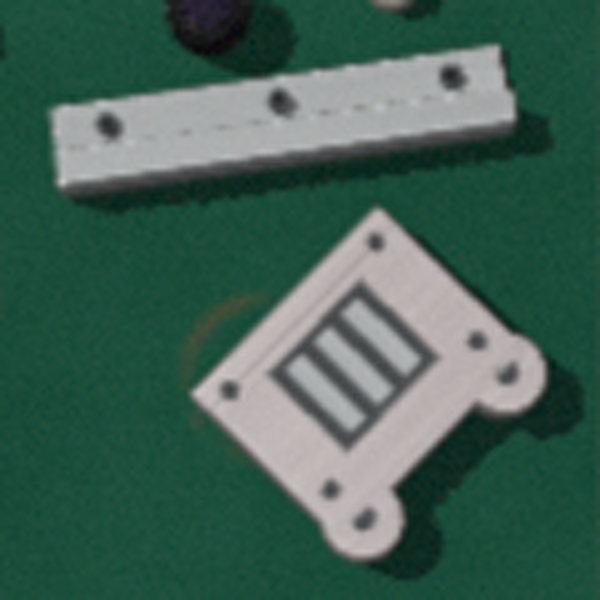

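View pics/crop1.png

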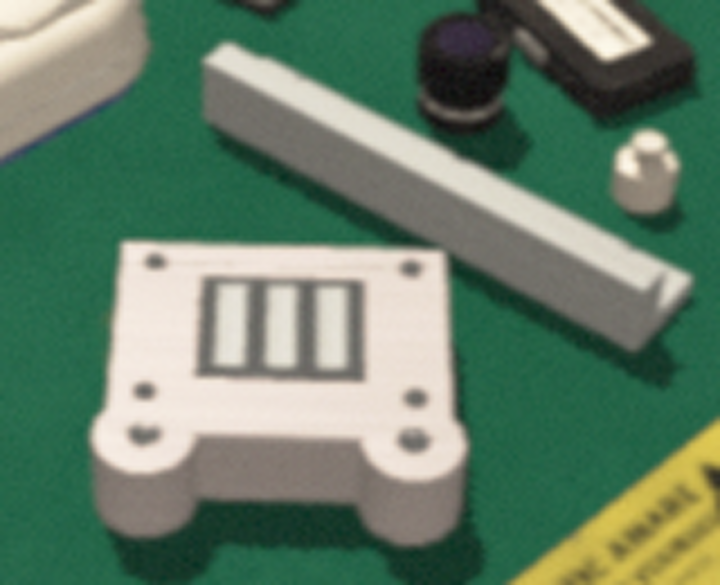

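The crops show both bosses, both front top corners and the fence's working edge in each view, so I'll triangulate them.

```bash
cat > h.py <<'E'
import numpy as np,cv2
def P(s): return s["intrinsics"]@s["world_to_cam"][:3]
def tri(a,pa,b,pb):
    X=cv2.triangulatePoints(P(a),P(b),np.float64(pa).reshape(-1,2).T,np.float64(pb).reshape(-1,2).T);return (X[:3]/X[3]).T
def atz(s,p,z):
    M=P(s);H=np.c_[M[:,0],M[:,1],M[:,2]*z+M[:,3]]
    q=np.linalg.solve(H,np.c_[np.float64(p),np.ones(len(p))].T);return (q[:2]/q[2]).T
E
python3 - <<'E'
from h import *
a=np.load("top0.npz");b=np.load("scene0.npz");np.set_printoptions(precision=4,suppress=True)
A=np.array([[378,207],[192,393],[365,518],[508,373],[62,180],[515,122]])/5+[275,170]-.4
B=np.array([[445,252],[122,242],[143,434],[414,440],[205,62],[632,292]])/4.5+[270,210]-.4
X=tri(a,A,b,B);print("tri FR FL BL BR fenceL fenceR\n",X)
print("top@z\n",atz(a,A[:4],.036),"\n",atz(a,A[4:],.034));print("scene@z\n",atz(b,B[:4],.036),"\n",atz(b,B[4:],.034))
p=lambda i,j:np.linalg.norm(X[i]-X[j]);print(p(0,1),p(2,3),p(4,5))
print("vial,weight,loupe",atz(a,[[215,320],[354,166],[316,170]],[[.06],[.03],[.04]][0][0]))
E
```

```text
tri FR FL BL BR fenceL fenceR
 [[ 0.6344 -0.1105  0.0379]
 [ 0.5484 -0.0279  0.0385]
 [ 0.4935 -0.1059  0.0394]
 [ 0.5596 -0.1692  0.0404]
 [ 0.6441  0.0331  0.0352]
 [ 0.6732 -0.1709  0.037 ]]
top@z
 [[ 0.6349 -0.1108]
 [ 0.5491 -0.0282]
 [ 0.4943 -0.1065]
 [ 0.5604 -0.17  ]] 
 [[ 0.6454  0.0324]
 [ 0.6753 -0.1726]]
scene@z
 [[ 0.6355 -0.109 ]
 [ 0.5493 -0.0255]
 [ 0.4944 -0.103 ]
 [ 0.5618 -0.1663]] 
 [[ 0.6435  0.0352]
 [ 0.6732 -0.1675]]
0.11918525905014402 0.0915355014330426 0.2060894814248329
vial,weight,loupe [[ 0.3863  0.1822]
 [ 0.7331 -0.1171]
 [ 0.7227 -0.0322]]
```

```bash
cat >> h.py <<'E'
def rel(x,y,z,phi):
    "shift (mm) and turn about z (deg) from the measured pose to a tool-down pose with tool x at yaw phi"
    from plant import r
    from scipy.spatial.transform import Rotation as R
    s=r.get_state();R0=R.from_quat(s["eef_rot"]);t=R0.inv().apply(np.array([x,y,z])-s["tool_pos"])*1000
    R1=R.from_euler("z",phi)*R.from_euler("x",np.pi)
    print(round(s["clock"],2),"tcp",np.round(s["tool_pos"],4),"F",np.round(s["contact_force"],1),"shift",np.round(t,1),"turn",np.round(np.degrees((R0.inv()*R1).as_rotvec()),1))
E
python3 -c "
from h import *
rel(.46,-.141,.10,.8)"
```

```text
0.1 tcp [ 0.2373 -0.5776  0.238 ] F [ 0.6  0.7 -1.2] shift [ 372.  -319.   138.5] turn [ -0.1  -0.  -23.5]
```

Request:
move_arm([
  [40,-35,0,0,0,-5,0.77],
  [82,-70,0,0,0,-10,0.77],
  [124,-105,10,0,0,-15,0.77],
  [166,-140,20,0,0,-20,0.77],
  [208,-175,30,0,0,-23.5,0.77],
])

```text
clock: 0.72
tool_pos: [0.364, -0.3356, 0.2084]
eef_rot: [0.921, 0.39, 0.0, -0.0]
contact_force: [1.5, -0.2, -0.4]
opening: 0.464
finger_force: 0.0
```

```bash
python3 -c "
from h import *
rel(.46,-.141,.10,.8)"
```

```text
0.72 tcp [ 0.364  -0.3356  0.2084] F [ 1.5 -0.2 -0.4] shift [206.6 -66.3 108.4] turn [ 0.  -0.   0.1]
```

Request:
move_arm([
  [45,-15,20,0,0,0,0.77],
  [90,-30,40,0,0,0,0.77],
  [135,-45,65,0,0,0,0.77],
  [175,-58,90,0,0,0,0.77],
  [206,-66,110,0,0,0,0.77],
])

```text
clock: 1.35
tool_pos: [0.4601, -0.1413, 0.0976]
eef_rot: [0.921, 0.39, -0.0, -0.0]
contact_force: [-0.5, -1.0, 0.6]
opening: 0.227
finger_force: 0.0
```

```bash
python3 - <<'E'
from h import *
from plant import eyes,r
rel(.46,-.141,.012,.8)
s=eyes.snapshot("wrist");cv2.imwrite("pics/w1.png",s["frame"][:,:,::-1]);print(r.get_state()["opening"])
E
```

```text
1.35 tcp [ 0.4601 -0.1413  0.0976] F [-0.5 -1.   0.6] shift [ 0.1 -0.2 85.6] turn [-0.  -0.   0.1]
0.2348792318192099
```

View pics/w1.png

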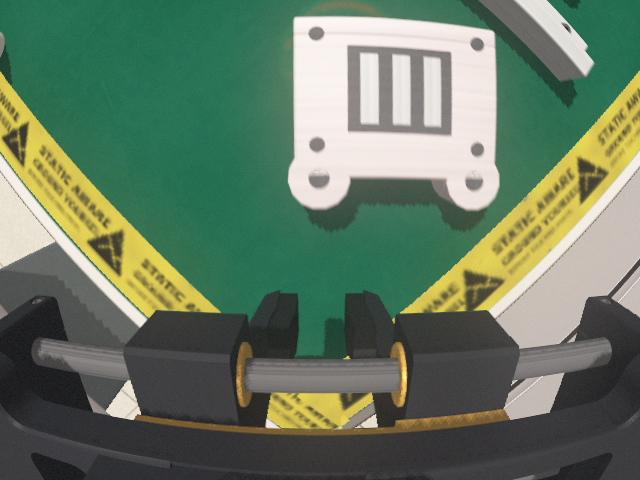

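The left boss (319,180) sits on the fingers' midline at x≈320, so it's aligned. I'll descend and close in.

Request:
move_arm([
  [0,0,40,0,0,0,0.77],
  [0,0,75,0,0,0,0.77],
  [0,0,85,0,0,0,0.77],
  [10,0,85,0,0,0,0.77],
  [20,0,85,0,0,0,0.77],
])

```text
clock: 2.02
tool_pos: [0.4749, -0.1287, 0.0148]
eef_rot: [0.921, 0.389, 0.001, 0.0]
contact_force: [0.1, -0.3, -0.2]
opening: 0.229
finger_force: 0.0
```

```bash
cat >> h.py <<'E'
def path(pts,d=.024,z=.012):
    "boss waypoints (x,y,phi) -> tool shifts"
    for x,y,p in pts: rel(x-d*np.cos(p),y-d*np.sin(p),z,p)
E
python3 -c "
from h import *
b=np.array([.4942,-.1055]);k=np.array([.5,.866])
path([[*(b+k*t),p] for t,p in ((0,.8),(.01,.76),(.02,.70),(.03,.64),(.04,.57),(.05,.5))])"
```

```text
2.02 tcp [ 0.4749 -0.1287  0.0148] F [ 0.1 -0.3 -0.2] shift [ 6.  -2.3  2.8] turn [ 0.1 -0.1 -0. ]
2.02 tcp [ 0.4749 -0.1287  0.0148] F [ 0.1 -0.3 -0.2] shift [15.8 -5.7  2.8] turn [ 0.1 -0.1  2.3]
2.02 tcp [ 0.4749 -0.1287  0.0148] F [ 0.1 -0.3 -0.2] shift [25.6 -9.6  2.8] turn [ 0.1 -0.1  5.7]
2.02 tcp [ 0.4749 -0.1287  0.0148] F [ 0.1 -0.3 -0.2] shift [ 35.4 -13.5   2.8] turn [ 0.1 -0.1  9.2]
2.02 tcp [ 0.4749 -0.1287  0.0148] F [ 0.1 -0.3 -0.2] shift [ 45.5 -17.6   2.9] turn [ 0.1 -0.1 13.2]
2.02 tcp [ 0.4749 -0.1287  0.0148] F [ 0.1 -0.3 -0.2] shift [ 55.6 -21.7   2.9] turn [ 0.1 -0.1 17.2]
```

Request:
move_arm([
  [4,-1,0,0,0,0,0.77],
  [9,-3,0,0,0,1,0.77],
  [14,-5,0,0,0,2,0.77],
  [20,-7.5,0,0,0,4,0.77],
  [26,-10,0,0,0,6,0.77],
])

```text
clock: 2.65
tool_pos: [0.4821, -0.1046, 0.0138]
eef_rot: [0.941, 0.339, -0.002, 0.0]
contact_force: [-3.5, -2.2, 1.8]
opening: 0.231
finger_force: 2.1
```

```bash
cat > look.py <<'E'
from h import *;from plant import eyes;import sys
s=eyes.snapshot("top");np.savez("t.npz",**s)
c=s["frame"][170:290,275:395,::-1];cv2.imwrite(f"pics/{sys.argv[1]}.png",cv2.resize(c,None,fx=5,fy=5,interpolation=cv2.INTER_CUBIC))
E
python3 look.py t1
```

```text
(no output)
```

View pics/t1.png

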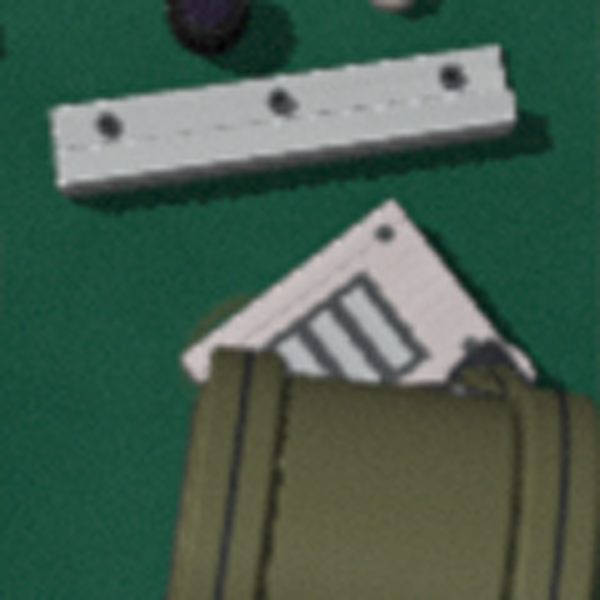

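The block has turned about 8°. Its front corners are now at crop (390,200) and (182,360), and the left boss is hidden by the hand. To save pictures I'll measure the block numerically from the wrist depth from here on.

```bash
cat > fit.py <<'E'
from h import *;from plant import eyes,r;from scipy.optimize import minimize
FO=np.array([.659,-.068]);FY=.1436
def cloud(n):
    s=eyes.snapshot(n);K=s["intrinsics"];v,u=np.mgrid[:480,:640];z=s["z_map"]
    a,b=(u-K[0,2])/K[0,0],(v-K[1,2])/K[1,1]
    if n=="wrist":
        t=np.hypot(a,b)+1e-9;m=t<1.3;k=np.where(m,np.tan(np.minimum(t,1.3))/t,0);a,b=a*k,b*k;z=z*m
    T=np.linalg.inv(s["world_to_cam"]);X=np.stack([a*z,b*z,z],-1)[z>0]@T[:3,:3].T+T[:3,3];return X,s["frame"][z>0]
def sdf(p,q):
    c,s=np.cos(q[2]),np.sin(q[2]);l=(p-q[:2])@np.array([[c,-s],[s,c]])
    d=np.abs(l)-[.047,.060];box=np.hypot(*np.maximum(d,0).T)+np.minimum(d.max(1),0)
    return np.minimum.reduce([box]+[np.hypot(l[:,0]+.047,l[:,1]-e)-.018 for e in(.046,-.046)])
def fit(q0,n="wrist"):
    X,f=cloud(n);f=f.astype(int)
    near=sdf(X[:,:2],q0)<.03
    on=near&(abs(X[:,2]-.036)<.006)&(f.min(1)>90)&(f[:,0]-f[:,2]>-4)
    off=near&(abs(X[:,2])<.012)
    P,O=X[on,:2],X[off,:2]
    c=lambda q:np.minimum(np.maximum(sdf(P,q),0),.012).sum()+np.minimum(np.maximum(-sdf(O,q),0),.004).sum()*.3
    b=min((minimize(c,np.array(q0)+[0,0,e],method="Nelder-Mead",options=dict(xatol=1e-5,fatol=1e-6,initial_simplex=np.array(q0)+[[0,0,e],[.01,0,e],[0,.01,e],[0,0,e+.1]])) for e in(-.1,0,.1)),key=lambda m:m.fun)
    return b.x,len(P),len(O),b.fun
def report(q0,n="wrist"):
    q,a,o,e=fit(q0,n);w=lambda l,q=q:q[:2]+np.array([[np.cos(q[2]),-np.sin(q[2])],[np.sin(q[2]),np.cos(q[2])]])@l
    g=lambda p:np.round(np.array([[np.cos(FY),np.sin(FY)],[-np.sin(FY),np.cos(FY)]])@(p-FO)*1000,1)
    print(n,"q",np.round(q,4),a,o,round(e,4),"FL",g(w([.047,.06])),"FR",g(w([.047,-.06])),"BL",np.round(w([-.047,.046]),4),"BR",np.round(w([-.047,-.046]),4),"rel yaw",round(q[2]-FY,3))
    return q
E
python3 - <<'E'
from fit import *
for n in("wrist","scene","top"): report([.565,-.10,.68],n)
rel(.5,-.1,.012,.6)
E
```

```text
wrist q [ 0.5657 -0.0966  0.6439] 81913 31315 5.4063 FL [-84.   60.2] FR [-26.4 -45. ] BL [ 0.5005 -0.088 ] BR [ 0.5557 -0.1616] rel yaw 0.5
scene q [ 0.566  -0.0954  0.6444] 1207 3470 0.5316 FL [-83.5  61.4] FR [-25.9 -43.9] BL [ 0.5008 -0.0869] BR [ 0.5561 -0.1604] rel yaw 0.501
top q [ 0.5667 -0.0983  0.6354] 915 1508 0.156 FL [-82.6  58.3] FR [-25.9 -47.5] BL [ 0.5016 -0.0892] BR [ 0.5562 -0.1632] rel yaw 0.492
2.85 tcp [ 0.4834 -0.1032  0.0136] F [-2.5 -0.3  2.2] shift [14.8  8.2  1.5] turn [-0.1  0.1  5.5]
```

Request:
move_arm([
  [6,-2,0,0,0,2,0.77],
  [12,-4,0,0,0,4,0.77],
  [18,-6,0,0,0,6,0.77],
  [24,-8,0,0,0,8.5,0.77],
  [30,-10,0,0,0,11,0.77],
])

```text
clock: 3.48
tool_pos: [0.5018, -0.076, 0.0137]
eef_rot: [0.969, 0.248, 0.0, 0.0]
contact_force: [-1.7, -1.4, -0.6]
opening: 0.232
finger_force: 1.0
```

```bash
python3 - <<'E'
from fit import *
q=report([.575,-.09,.42]);report(q,"scene")
rel(.5,-.1,.012,.5)
E
```

```text
wrist q [ 0.5828 -0.0896  0.3869] 80359 31601 8.8264 FL [-47.3  59.1] FR [-18.4 -57.4] BL [ 0.522  -0.0647] BR [ 0.5567 -0.1499] rel yaw 0.243
scene q [ 0.5837 -0.0882  0.3767] 1723 3188 2.4605 FL [-45.5  60. ] FR [-17.8 -56.7] BL [ 0.5231 -0.0627] BR [ 0.557  -0.1483] rel yaw 0.233
3.58 tcp [ 0.5026 -0.0753  0.0138] F [-0.6  0.2  0.4] shift [-14.2  20.3   1.7] turn [ 0.  -0.1  0.2]
```

Request:
move_arm([
  [-35,0,0,0,0,0,0.77],
  [-50,20,0,0,0,3,0.77],
  [-50,50,0,0,0,8,0.77],
  [-45,80,0,0,0,14,0.77],
  [-31,80,0,0,0,14,0.77],
])

```text
clock: 4.2
tool_pos: [0.5151, -0.1648, 0.0143]
eef_rot: [0.992, 0.127, 0.002, 0.002]
contact_force: [1.0, 0.7, 0.1]
opening: 0.227
finger_force: 0.0
```

```bash
python3 - <<'E'
from fit import *
q=report([.583,-.089,.38]);report(q,"scene")
c,s=np.cos(q[2]),np.sin(q[2]);b=q[:2]+np.array([-c*.047+s*.046,-s*.047-c*.046])
path([[*b,.25],[b[0]+.02,b[1],.25],[b[0]+.03,b[1]-.002,.25]])
E
```

```text
wrist q [ 0.5836 -0.0893  0.3753] 74058 31731 0.0247 FL [-45.7  58.9] FR [-18.1 -57.9] BL [ 0.5231 -0.0637] BR [ 0.5568 -0.1493] rel yaw 0.232
scene q [ 0.6033 -0.0833  0.5029] 619 1760 1.7256 FL [-34.4  65.5] FR [  7.8 -46.8] BL [ 0.54   -0.0656] BR [ 0.5843 -0.1463] rel yaw 0.359
4.3 tcp [ 0.5155 -0.1596  0.014 ] F [0.3 0.1 0.3] shift [18.5  0.5  2. ] turn [-0.  -0.3  0.7]
4.3 tcp [ 0.5155 -0.1596  0.014 ] F [0.3 0.1 0.3] shift [37.8  5.6  2.1] turn [-0.  -0.3  0.7]
4.3 tcp [ 0.5155 -0.1596  0.014 ] F [0.3 0.1 0.3] shift [47.  10.2  2.2] turn [-0.  -0.3  0.7]
```

Request:
move_arm([
  [10,0,0,0,0,0,0.77],
  [18,0,0,0,0,0,0.77],
  [23,1,0,0,0,0,0.77],
  [28,2.5,0,0,0,0,0.77],
  [33,4,0,0,0,0,0.77],
])

```text
clock: 4.92
tool_pos: [0.5443, -0.1577, 0.0135]
eef_rot: [0.992, 0.129, -0.001, 0.0]
contact_force: [-2.8, -1.4, 0.4]
opening: 0.233
finger_force: 1.2
```

```bash
python3 - <<'E'
from fit import *
q=report([.59,-.089,.5])
rel(.5,-.1,.012,.25)
E
```

```text
wrist q [ 0.5879 -0.0882  0.4669] 77103 31484 0.0213 FL [-47.7  62. ] FR [ -9.6 -51.7] BL [ 0.5253 -0.0682] BR [ 0.5667 -0.1504] rel yaw 0.323
4.97 tcp [ 0.546  -0.1577  0.0136] F [-2.1 -1.2 -1. ] shift [-29.7 -67.5   1.6] turn [ 0.  -0.   0.5]
```

Request:
move_arm([
  [4,1,0,0,0,0,0.77],
  [7,2,0,0,0,0,0.77],
  [7,2,0,0,0,0,0.77],
  [-30,2,0,0,0,-3,0.77],
  [-45,-10,0,0,0,-6,0.77],
])

```text
clock: 5.6
tool_pos: [0.4991, -0.1603, 0.014]
eef_rot: [0.984, 0.181, 0.001, 0.001]
contact_force: [-0.4, -0.3, -0.9]
opening: 0.231
finger_force: 0.0
```

```bash
python3 - <<'E'
from fit import *
q=report([.59,-.089,.5])
c,s=np.cos(q[2]),np.sin(q[2]);b=q[:2]+np.array([-c*.047-s*.046,-s*.047+c*.046])
path([[*b,.4]],.045)
E
```

```text
wrist q [ 0.5918 -0.0865  0.552 ] 59317 35801 0.0351 FL [-49.9  65. ] FR [ -2.2 -45.1] BL [ 0.5276 -0.072 ] BR [ 0.5759 -0.1504] rel yaw 0.408
5.65 tcp [ 0.4965 -0.1579  0.0139] F [-3.   1.3 -0.8] shift [ 14.9 -67.5   2. ] turn [-0.1  0.1 -1.9]
```

Request:
move_arm([
  [-10,-15,0,0,0,-1,0.77],
  [-10,-40,0,0,0,-2,0.77],
  [-5,-68,0,0,0,-2,0.77],
  [15,-68,0,0,0,-2,0.77],
  [15,-68,0,0,0,-2,0.77],
])

```text
clock: 6.28
tool_pos: [0.4929, -0.0885, 0.014]
eef_rot: [0.98, 0.199, 0.003, 0.0]
contact_force: [-0.0, -0.0, -0.3]
opening: 0.235
finger_force: 0.0
```

```bash
cat > plan.py <<'E'
from fit import *
def plan(q0,angs,phi):
    q=report(q0);R=lambda t:np.array([[np.cos(t),-np.sin(t)],[np.sin(t),np.cos(t)]])
    FR=q[:2]+R(q[2])@[.047,-.06]
    path([[*(FR+R(q[2]-a)@[-.094,.106]),p] for a,p in zip(angs,phi)])
E
python3 - <<'E'
from plan import *
plan([.592,-.0865,.55],[0,.1,.2,.3,.41],[.4,.36,.30,.25,.2])
E
```

```text
wrist q [ 0.5915 -0.0866  0.5556] 76000 29964 1.057 FL [-50.4  65. ] FR [ -2.3 -44.9] BL [ 0.5274 -0.0723] BR [ 0.5759 -0.1505] rel yaw 0.412
6.33 tcp [ 0.4911 -0.0896  0.0139] F [ 0.  -1.4  0.1] shift [16.1 -1.8  1.9] turn [ 0.1 -0.2 -0. ]
6.33 tcp [ 0.4911 -0.0896  0.0139] F [ 0.  -1.4  0.1] shift [ 25.7 -13.3   2. ] turn [ 0.1 -0.2  2.2]
6.33 tcp [ 0.4911 -0.0896  0.0139] F [ 0.  -1.4  0.1] shift [ 36.3 -24.2   2. ] turn [ 0.1 -0.2  5.7]
6.33 tcp [ 0.4911 -0.0896  0.0139] F [ 0.  -1.4  0.1] shift [ 47.9 -33.7   2. ] turn [ 0.1 -0.2  8.5]
6.33 tcp [ 0.4911 -0.0896  0.0139] F [ 0.  -1.4  0.1] shift [ 61.6 -42.7   2. ] turn [ 0.  -0.2 11.4]
```

Request:
move_arm([
  [9,-1,0,0,0,0,0.77],
  [16,-2,0,0,0,0,0.77],
  [21,-7,0,0,0,1,0.77],
  [26,-12,0,0,0,2,0.77],
  [32,-17,0,0,0,3.5,0.77],
])

```text
clock: 6.95
tool_pos: [0.5107, -0.0621, 0.0137]
eef_rot: [0.986, 0.167, -0.002, 0.0]
contact_force: [-3.4, -1.6, 2.3]
opening: 0.23
finger_force: 2.0
```

```bash
python3 - <<'E'
from plan import *
plan([.597,-.0865,.42],[0,.05,.1,.15,.2,.25,.3],[.33,.31,.28,.25,.23,.2,.2])
E
```

```text
wrist q [ 0.5974 -0.0809  0.4056] 84863 26969 26.5568 FL [-33.   66.2] FR [ -1.9 -49.7] BL [ 0.536  -0.0572] BR [ 0.5723 -0.1417] rel yaw 0.262
7.0 tcp [ 0.5116 -0.0604  0.0137] F [-2.5 -1.2  2. ] shift [0.1 4.9 1.7] turn [-0.1  0.1  0.4]
7.0 tcp [ 0.5116 -0.0604  0.0137] F [-2.5 -1.2  2. ] shift [ 5.2 -0.5  1.7] turn [-0.1  0.1  1.5]
7.0 tcp [ 0.5116 -0.0604  0.0137] F [-2.5 -1.2  2. ] shift [10.5 -5.9  1.7] turn [-0.1  0.1  3.2]
7.0 tcp [ 0.5116 -0.0604  0.0137] F [-2.5 -1.2  2. ] shift [ 16.1 -11.    1.7] turn [-0.1  0.1  4.9]
7.0 tcp [ 0.5116 -0.0604  0.0137] F [-2.5 -1.2  2. ] shift [ 21.9 -15.6   1.7] turn [-0.1  0.1  6.1]
7.0 tcp [ 0.5116 -0.0604  0.0137] F [-2.5 -1.2  2. ] shift [ 28.  -20.2   1.7] turn [-0.1  0.1  7.8]
7.0 tcp [ 0.5116 -0.0604  0.0137] F [-2.5 -1.2  2. ] shift [ 34.1 -23.7   1.7] turn [-0.1  0.1  7.8]
```

```bash
sed -i 's/    near=sdf.*/    near=(sdf(X[:,:2],q0)<.03)\&(((X[:,:2]-FO)@[np.cos(FY),np.sin(FY)])<0.001)/' fit.py; python3 - <<'E'
from plan import *
plan([.597,-.0865,.40],[0,.1,.2,.27],[.33,.28,.23,.2])
E
```

```text
wrist q [ 0.597  -0.0808  0.3714] 82297 27161 5.3102 FL [-30.9  65.2] FR [ -3.8 -51.7] BL [ 0.5365 -0.055 ] BR [ 0.5699 -0.1407] rel yaw 0.228
7.05 tcp [ 0.5116 -0.0605  0.0137] F [-2.2 -0.1 -0.2] shift [1.3 2.9 1.6] turn [-0.1  0.1  0.5]
7.05 tcp [ 0.5116 -0.0605  0.0137] F [-2.2 -0.1 -0.2] shift [12.1 -7.5  1.7] turn [-0.1  0.1  3.3]
7.05 tcp [ 0.5116 -0.0605  0.0137] F [-2.2 -0.1 -0.2] shift [ 23.8 -16.8   1.6] turn [-0.1  0.1  6.2]
7.05 tcp [ 0.5116 -0.0605  0.0137] F [-2.2 -0.1 -0.2] shift [ 32.5 -22.5   1.6] turn [-0.1  0.1  7.9]
```

Request:
move_arm([
  [5,-2,0,0,0,1,0.77],
  [10,-4,0,0,0,2,0.77],
  [15,-6.5,0,0,0,4,0.77],
  [20,-9,0,0,0,6,0.77],
  [23,-11,0,0,0,7,0.77],
])

```text
clock: 7.68
tool_pos: [0.5316, -0.0434, 0.0137]
eef_rot: [0.994, 0.107, 0.001, 0.0]
contact_force: [-0.9, 0.0, -1.4]
opening: 0.231
finger_force: 0.9
```

```bash
python3 - <<'E'
from plan import *
plan([.605,-.078,.22],[0,.05,.1],[.2,.17,.15])
E
python3 look.py t2
```

```text
wrist q [ 0.6129 -0.0794  0.1543] 81498 27184 6.097 FL [-0.9 55.8] FR [  0.4 -64.2] BL [ 0.5594 -0.0412] BR [ 0.5736 -0.1321] rel yaw 0.011
7.72 tcp [ 0.5319 -0.043   0.0137] F [-1.3 -0.7 -1. ] shift [3.3 3.7 1.7] turn [ 0.  -0.2  0.8]
7.72 tcp [ 0.5319 -0.043   0.0137] F [-1.3 -0.7 -1. ] shift [ 9.  -1.2  1.8] turn [ 0.  -0.2  2.6]
7.72 tcp [ 0.5319 -0.043   0.0137] F [-1.3 -0.7 -1. ] shift [14.9 -5.6  1.8] turn [ 0.  -0.2  3.7]
```

View pics/t2.png

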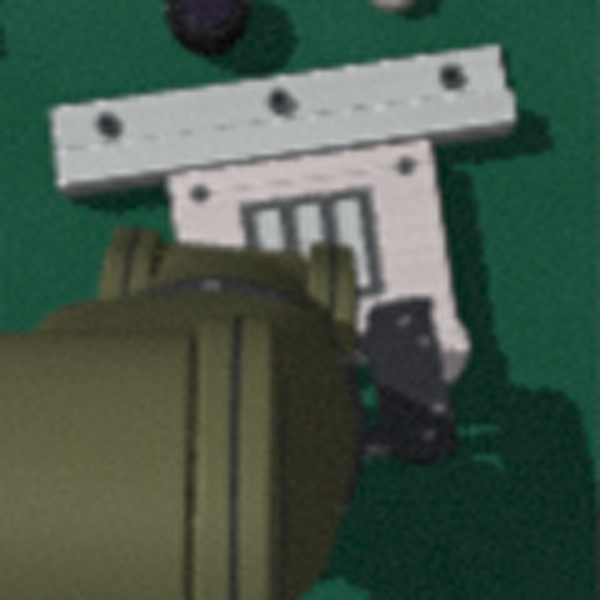

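The block looks almost flush: its front edge runs along the fence from crop (170,175) to (430,140). I'll keep pushing gently on the left boss until the force rises.

Request:
move_arm([
  [2,0,0,0,0,0,0.77],
  [4,0,0,0,0,0,0.77],
  [4,0,0,0,0,0,0.77],
])

```text
clock: 8.15
tool_pos: [0.533, -0.0432, 0.0137]
eef_rot: [0.994, 0.107, -0.001, -0.0]
contact_force: [-4.4, -0.4, 2.6]
opening: 0.229
finger_force: 2.0
```

```bash
python3 - <<'E'
from plan import *
plan([.613,-.079,.15],[0],[.15])
E
```

```text
wrist q [ 0.6132 -0.0789  0.1506] 82148 24031 8.0259 FL [-0.3 56.1] FR [  0.5 -63.9] BL [ 0.5598 -0.0405] BR [ 0.5736 -0.1314] rel yaw 0.007
8.2 tcp [ 0.5331 -0.0432  0.0137] F [-3.7 -0.   1. ] shift [2.7 1.5 1.7] turn [-0.   0.1  3.7]
```

Request:
move_arm([
  [3,0,0,0,0,0,0.77],
  [5,0,0,0,0,0,0.77],
  [7,0,0,0,0,0,0.77],
  [7,0,0,0,0,0,0.77],
])

```text
clock: 8.7
tool_pos: [0.5344, -0.0431, 0.0133]
eef_rot: [0.994, 0.106, -0.006, 0.0]
contact_force: [-12.0, -2.0, 6.9]
opening: 0.228
finger_force: 5.8
```

The force rose to 12 N with almost no motion, so the block is seated. I'll back off and lift clear, then measure.

Request:
move_arm([
  [-10,0,0,0,0,0,0.77],
  [-45,0,0,0,0,0,0.77],
  [-70,0,-10,0,0,0,0.77],
  [-80,0,-60,0,0,0,0.77],
  [-80,0,-110,0,0,0,0.77],
])

```text
clock: 9.32
tool_pos: [0.4638, -0.0589, 0.1249]
eef_rot: [0.994, 0.107, 0.001, 0.0]
contact_force: [0.4, 0.2, 0.2]
opening: 0.229
finger_force: 0.0
```

```bash
python3 - <<'E'
from plan import *
q=report([.613,-.079,.15]);report(q,"scene");report(q,"top");rel(.5,-.1,.1,.2)
s=eyes.snapshot("wrist");cv2.imwrite("pics/w3.png",s["frame"][:,:,::-1])
E
python3 look.py t3
```

```text
wrist q [ 0.6116 -0.0803  0.1375] 22400 16810 0.3516 FL [-1.3 54.4] FR [ -2.1 -65.6] BL [ 0.5587 -0.0411] BR [ 0.5713 -0.1323] rel yaw -0.006
scene q [ 0.6121 -0.0792  0.1394] 3371 3101 0.6253 FL [-0.8 55.4] FR [ -1.3 -64.6] BL [ 0.5591 -0.0402] BR [ 0.5719 -0.1313] rel yaw -0.004
top q [ 0.6136 -0.0824  0.138 ] 2008 1585 0.1744 FL [ 0.3 52. ] FR [ -0.3 -68. ] BL [ 0.5607 -0.0433] BR [ 0.5734 -0.1344] rel yaw -0.006
9.47 tcp [ 0.4667 -0.0588  0.1261] F [ 0.6 -0.  -1. ] shift [23.5 47.3 26.5] turn [ 0.1 -0.6  0.9]
```

View pics/w3.png

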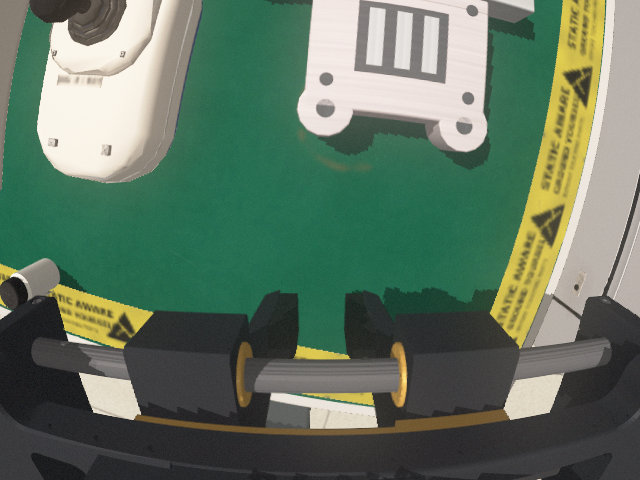

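View pics/t3.png

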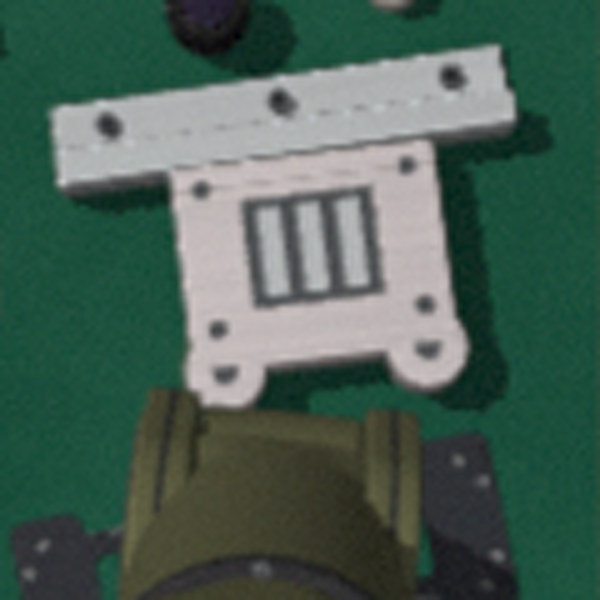

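The block lies flush along the fence. Its front ends are at y ≈ +54 and −66 mm, well inside the fence's ends, and the fingers are clear. I'll hand it in.

```bash
python3 -c "
from plant import finish_job
print(finish_job())"
```

```text
the job is handed in; nothing more can be done
None
```

I walked the die block round with left, right, then left boss pushes until its slotted front face lay flush on the fence. Before hand-in its ends measured within about 2 mm of the face and well inside the fence's ends. The gripper was clear and the weight, loupe and vial weren't touched. I handed it in at about 9.5 s, but the hand-in returned no verdict.

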